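# Make up the plug kit and the V-block kit

### The arm

A 7-joint arm with a two-finger parallel gripper is mounted at the origin on a cart in front of the work surface, level with it; the furniture and walls round the work are solid. World frame = base frame: x ahead of the robot, y to its left, z up, the work surface at z = 0. Lengths are in m, angles in rad, forces in N, time in s.
With the tool pointing down it reaches from about 0.4 to 0.85 m from the base axis. Payload 10.4 kg.
Tool frame: the origin (TCP) lies at the very end of the fingers, on their centre line; the grasp point (between the pads) lies 19 mm behind it (grip_point_offset is the distance from the TCP to the grasp point, in m); z points along the fingers, y is the line along which they close (so a half turn about z gives the same grasp; the last joint's range is limited). The gripper opens to 87 mm and grips with 3 to 60 N. Pads are 19 mm wide; open, the fingers measure 117 mm over their backs; the gripper's body (75 mm by 190 mm) begins 51 mm behind the grasp point.
Start: joints at [1.085, 0.332, -0.065, 1.46, 0.022, 1.35, -0.088], TCP at [0.279, -0.559, 0.223] pointing down, gripper open.
Joint ranges: [-2.6, 2.6], [-0.5, 2.12], [-1.47, 1.34], [0.16, 2.42], [-1.27, 4.41], [0.06, 2.06], [-2.6, 2.6]. Speed limits (rad/s): [2.22, 2.22, 2.79, 2.79, 3.14, 3.14, 3.14].

### API

Orientations are given as a unit quaternion [x, y, z, w].
In Python, from bench import * gives the robot as it stands.
- The arm moves only by the tool play_rows, never from a script. Its argument "increments" is text: rows parted by semicolons, each of 7 numbers parted by spaces: the turn, a rotation vector about the tool's x, y, z in rad, then the shift along the tool's x, y, z in m, then the opening, from 0 (shut) to 1 (fully open). A call has 1 to 8 rows; each row is the pose to reach, as a shift and turn from the pose commanded when the call began, along the tool's axes at that moment; what a row does not reach only later rows make up. A row lasts 1/10 s, in which the tool goes at most 50 mm and 8.59 degrees, less where a joint would pass 70% of its speed; a pose out of reach is approached as far as the arm can. A call with a gripper value outside its range is refused whole. The fingers move at their own pace and stop on an object; "grip_force" is the grip in N (left out, the last holds). Time passes only in rows, so rows that repeat a pose let the fingers close. It gives the time, the measured TCP pose, the force, the opening and the grip force at its end, in the units of the state.
- read_state(): the state, without advancing time (a new reading comes with each control period).
- camera(name): name is "side" or "top"; returns a dict with "color" (420x560x3 uint8, red, green, blue), "fx", "fy", "cx", "cy" (pixels), "camera_from_world" (4x4, takes a point from world to camera coordinates). Camera axes: x right, y down, z forward; pixel columns grow to the right and rows downward; lengths in m; the calibration is good to about 2 mm. A picture is of the moment at which its call begins. There is no depth.
- close_job(): hands the job in; it is judged then, once.
The state is a dict: "time": time; "joint_positions": joint angles; "joint_vel": joint speeds; "joint_torque": joint torques, N m; "ee_pos": TCP position; "eef_rot": TCP orientation; "ft_force": force on the tool from outside, world axes, zero at the start; "torque": the same for the moment, N m; "width": finger opening in m; "grip_force": force on a finger pad.
Only numpy, scipy, OpenCV 4.12 (cv2) and the standard library are available. Lean on these libraries where they do the work, as an engineer would, in place of code of your own. Each camera call takes 0.05 s, during which the arm holds its last target. There are 200 camera calls.

### The job

Make up two kits from the stock on the bench: in the deep wooden box lay the small stop bar in the wide bay and stand the plain straight brass plug in the narrow bay; in the shallow aluminium tray set the V-block, groove up, in the wide bay and stand the tall brass plug with the collar round its middle in the narrow bay. Leave the brass plug with the wide foot standing where it is. When the box is filled, put its wooden lid on so that it sits down fully all round.

Things in the scene. Friction and masses are not known exactly. Their poses are not given: they have to be found in the camera images.
- kit_box: Deep open wooden box, fixed, 115 (x) x 88 (y) x 42 mm, walls and floor 4 mm. Origin: centre of its underside. A low rib at x = -16 mm (3 mm thick, top at z = 10 mm) parts two bays: narrow, x -53 to -18 mm, and wide, x -14 to +53 mm, both y -40 to +40 mm. A small blank brass plate is on the outer face of the narrow-bay end (-x).
- box_lid: Loose wooden lid, 90 g, lying lip down: plate 115 (x) x 88 (y), z 4 to 9 mm, over a lip of 97 x 70 mm that enters the box mouth with 5 mm to spare each side. Origin: centre of the lip's underside. Grip bar on the middle: 46 mm along x, 14 mm in y, top z = 35 mm. Seated: 38 mm above the box's origin, x axes parallel. Cannot seat over things taller than 38 mm.
- kit_tray: Shallow open aluminium tray, fixed, 117 (x) x 98 (y) x 12 mm, walls and floor 3 mm. Origin: centre of its underside. A low rib at x = -12 mm (3 mm thick, top at z = 10 mm) parts two bays: narrow, x -55 to -14 mm, and wide, x -10 to +55 mm, both y -46 to +46 mm.
- stop_bar: Small grey slotted steel stop bar lying flat, 50 (x) x 10 (y) x 8 mm, 20 g. Origin: centre of its underside. Goes lying in the wide bay of the wooden box, lengthwise along the box's x.
- v_block: Steel V-block, 50 (x) x 40 (y) x 30 mm, 0.35 kg, V groove open to the top and running along x; flat full-height sides at y = +-20 mm. Origin: centre of its underside. Goes in the wide bay of the tray, its x along the tray's x.
- plain_plug: Plain barrel-shaped brass plug without any collar, standing, 15 mm diameter, 32 mm high, 27 g. Origin: centre of its underside, z along its axis. Goes standing in the narrow bay of the wooden box.
- collar_plug: Tallest brass plug, standing, 44 mm high, with a collar of 24 mm diameter round its middle, about 94 g. Origin: centre of its underside, z along its axis. Goes standing in the narrow bay of the tray.
- foot_plug: Brass plug with a wide foot (23 mm diameter) and a thin stem, standing, 40 mm high. Origin: centre of its underside. Belongs to neither kit: leave it where it stands.
Not all that is in view belongs to the job. What is shaped like the collar_plug but purple is not meant.

How it is judged:
By the outcome, as a careful person would: the job done as asked, in the order asked, and still so for the second after the job is handed in, with the robot touching nothing.
It also fails if it takes over 101 s, if anything falls off the work surface, if the arm or the gripper's body presses on something with over 40 N, if the wrist force passes 120 N, or if a joint passes its speed limit or range.

## Working session

There is one attempt and no reset: what is moved stays moved. The work goes in short steps, Python scripts to look and compute and a tool call to move; the robot and the scene stay as the last step left them, time stands still between calls to the robot, and variables do not carry over. Pictures are saved under pics/ and viewed, at most 14 in all, crops included, and the job is handed in when it is done.

Besides the shell and the picture viewer there is one more tool, called after "Emit:" as a command line: name --argument value ..., lists and objects as JSON in quotes. play_rows: Moves the arm, as the interface text tells. Its arguments: {"type":"object","properties":{"increments":{"type":"string"},"grip_force":{"type":"number"}},"required":["increments"]}

```bash
mkdir -p pics; ls
python3 - <<'E'
from bench import *
import cv2,numpy as np
for n in ("top","side"):
    c=camera(n); cv2.imwrite(f"pics/{n}0.png",cv2.resize(c["color"][:,:,::-1],(800,600),interpolation=cv2.INTER_CUBIC))
    cv2.imwrite(f"pics/{n}0raw.png",c["color"][:,:,::-1])
    print(n,c["fx"],c["fy"],c["cx"],c["cy"],np.round(c["camera_from_world"],4).tolist())
s=read_state(); print(s)
E
```

```text
pics
top 403.44341288484907 403.44341288484907 279.4063957721057 215.9799736284212 [[-0.007, -0.9999, -0.013, 0.1424], [-0.9994, 0.0074, -0.0323, 0.5515], [0.0324, 0.0127, -0.9994, 0.882], [0.0, 0.0, 0.0, 1.0]]
side 517.8755357732515 517.8755357732515 278.73598827826567 206.02873674277515 [[0.6488, 0.7609, -0.0065, -0.447], [0.5536, -0.4779, -0.682, -0.217], [-0.5221, 0.4389, -0.7313, 1.2696], [0.0, 0.0, 0.0, 1.0]]
{'time': 0.1, 'joint_positions': array([ 1.08538414,  0.33283192, -0.06472101,  1.46082216,  0.02164876,
        1.34992094, -0.08852423]), 'joint_vel': array([ 2.78387325e-04,  9.86184431e-06, -8.76747224e-04, -1.87590182e-03,
       -2.54494280e-04, -1.04470209e-03,  1.59829451e-05]), 'joint_torque': array([ 1.36255541e-03, -6.24544644e+01,  2.44783511e-02, -3.90719569e+01,
       -6.14711805e-02,  3.65845766e-02,  7.30567103e-05]), 'ee_pos': array([ 0.27888365, -0.5589506 ,  0.22183586]), 'eef_rot': array([ 9.73341828e-01,  2.29358395e-01, -1.94575908e-04, -6.12518592e-04]), 'ft_force': array([ 0.78638493, -0.88064272,  0.32643527]), 'torque': array([-0.0065605 ,  0.01862487,  0.06127914]), 'grip_force': 0.0, 'width': 0.08715809761088726}
```

View pics/top0.png

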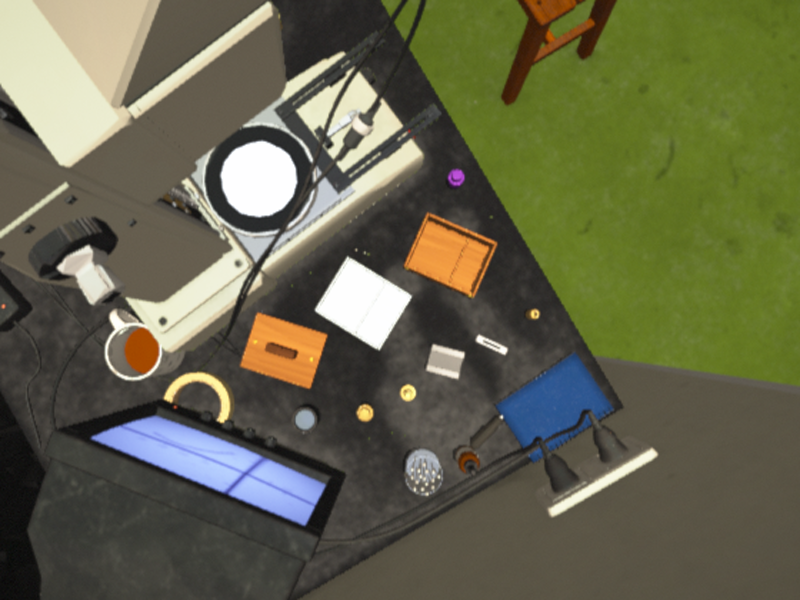

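View pics/side0.png

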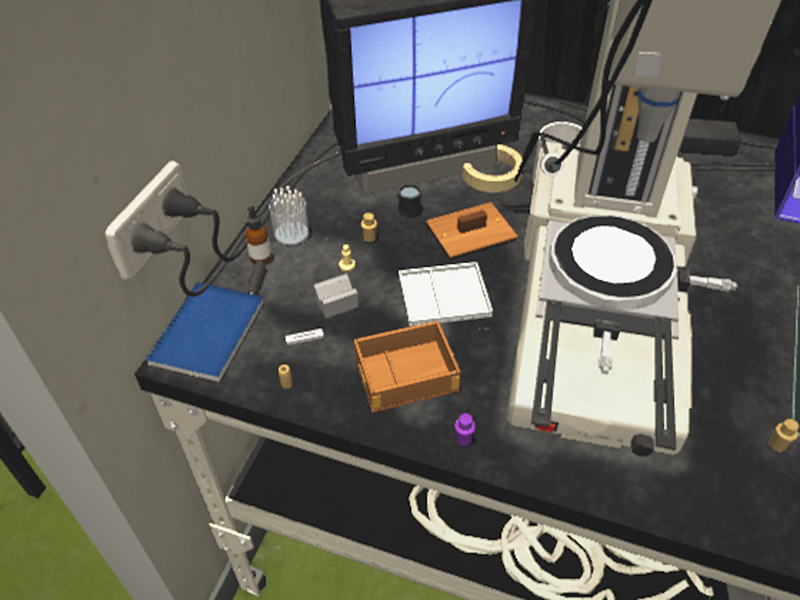

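```bash
cat > h.py <<'E'
import numpy as np,cv2
C={"top":(403.4434,279.4064,215.98,[[-0.007,-0.9999,-0.013,0.1424],[-0.9994,0.0074,-0.0323,0.5515],[0.0324,0.0127,-0.9994,0.882]]),
"side":(517.8755,278.736,206.0287,[[0.6488,0.7609,-0.0065,-0.447],[0.5536,-0.4779,-0.682,-0.217],[-0.5221,0.4389,-0.7313,1.2696]])}
def proj(n,p):
    f,cx,cy,T=C[n];T=np.array(T);q=T[:,:3]@np.array(p,float)+T[:,3];return np.array([f*q[0]/q[2]+cx,f*q[1]/q[2]+cy])
def onz(n,uv,z):   # raw pixel -> world point at height z
    f,cx,cy,T=C[n];T=np.array(T);R=T[:,:3];o=-R.T@T[:,3];d=R.T@np.array([(uv[0]-cx)/f,(uv[1]-cy)/f,1]);return o+d*(z-o[2])/d[2]
def tri(a,b):
    A=[];y=[]
    for n,(u,v) in(("top",a),("side",b)):
        f,cx,cy,T=C[n];T=np.array(T)
        for k,w in((0,(u-cx)/f),(1,(v-cy)/f)):
            r=T[k]-w*T[2];A.append(r[:3]);y.append(-r[3])
    s=np.linalg.lstsq(np.array(A),np.array(y),rcond=None);return s[0]
def crop(im,x0,y0,x1,y1,k,out):
    cv2.imwrite(out,cv2.resize(im[y0:y1,x0:x1],None,fx=k,fy=k,interpolation=cv2.INTER_CUBIC))
E
python3 - <<'E'
from h import *
k=.7
for nm,a,b in [("purple",(457,175),(465,420)),("socket",(560,470),(140,240)),("collar",(365,412),(370,215)),("foot",(408,392),(347,248)),("plain",(534,313),(285,367)),("mug/ jar",(424,472),(290,195)),("boxcorner",(495,243),(355,345))]:
    print(nm,tri(np.array(a)*k,np.array(b)*k).round(3),onz("top",np.array(a)*k,0.02).round(3),onz("side",np.array(b)*k,0.02).round(3))
t=cv2.imread("pics/top0raw.png");s=cv2.imread("pics/side0raw.png")
crop(t,160,110,400,290,3.3,"pics/tc.png");crop(s,170,110,370,320,2.8,"pics/sc.png")
print(onz("side",(550,305),0.02))
E
```

```text
purple [0.752 0.05  0.041] [0.757 0.048 0.02 ] [0.743 0.06  0.02 ]
socket [ 0.316 -0.1    0.11 ] [ 0.306 -0.103  0.02 ] [ 0.192 -0.088  0.02 ]
collar [0.4   0.19  0.047] [0.395 0.191 0.02 ] [0.375 0.21  0.02 ]
foot [0.427 0.126 0.039] [0.425 0.126 0.02 ] [0.411 0.137 0.02 ]
plain [ 0.544 -0.064  0.034] [ 0.544 -0.067  0.02 ] [ 0.534 -0.059  0.02 ]
mug/ jar [0.32  0.105 0.083] [0.304 0.102 0.02 ] [0.253 0.144 0.02 ]
boxcorner [ 0.632 -0.003  0.111] [ 0.652 -0.009  0.02 ] [0.564 0.032 0.02 ]
[1.00604418 0.33261182 0.02      ]
```

View pics/tc.png

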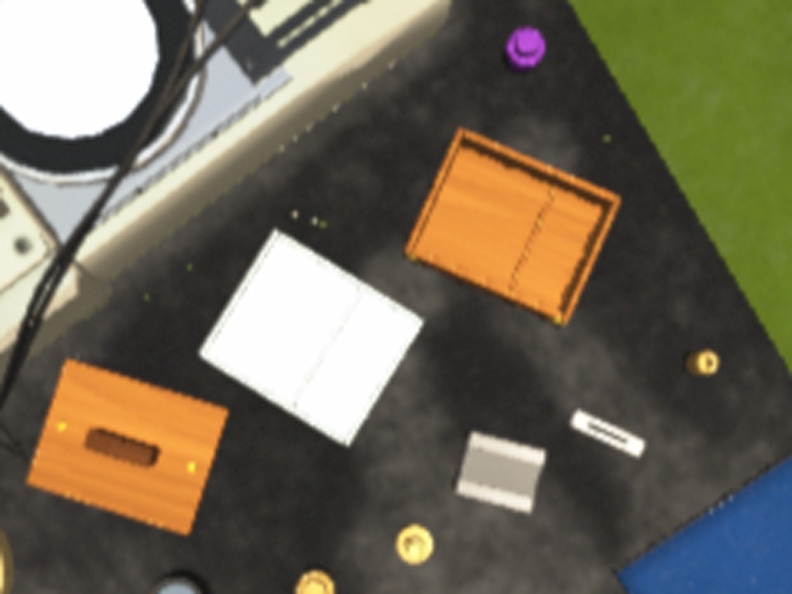

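View pics/sc.png

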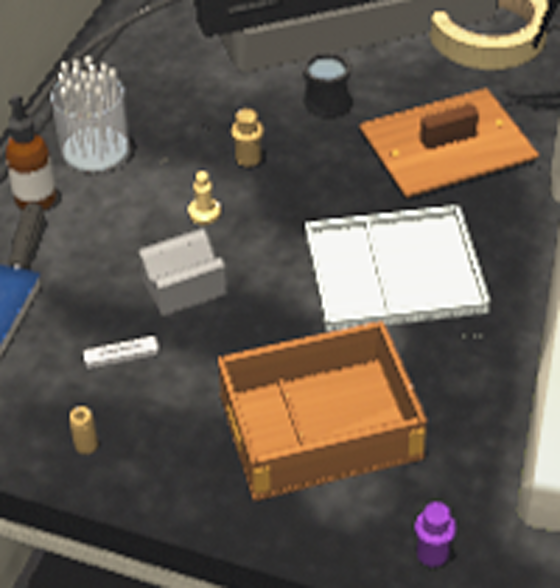

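```bash
cat > m.py <<'E'
from h import *
def rect(pts,z,L,W):
    P=np.array([onz("top",(160-.35+x/3.3,110-.35+y/3.3),z)[:2] for x,y in pts])
    c=P.mean(0);e=(P[0]-P[1]+P[3]-P[2])/2; f=(P[0]-P[3]+P[1]-P[2])/2
    # e: x axis toward first corner; f: +-y
    a=np.arctan2(e[1],e[0]); b=np.arctan2(f[1],f[0])
    print("  size",np.linalg.norm(e).round(4),np.linalg.norm(f).round(4),"want",L,W,"ang",np.degrees([a,b]).round(1))
    b2=b-np.round((b-a-np.pi/2)/np.pi)*np.pi-np.pi/2
    return c,(L*a+W*b2)/(L+W)
# corner order: [0]=+x end (left in image), [1]=-x end
M={"box":((462,129),(620,202),(566,325),(407,254)),"tray":((277,230),(424,321),(349,446),(200,354)),"lid":((66,360),(228,410),(190,535),(28,482)),
"vb":((471,432),(545,450),(530,512),(457,493)),"bar":((578,409),(646,443),(640,457),(571,423))}
D={"box":(.042,.115,.088),"tray":(.012,.117,.098),"lid":(.009,.115,.088),"vb":(.03,.05,.04),"bar":(.008,.05,.01)}
if __name__=="__main__":
    t=cv2.imread("pics/top0raw.png");s=cv2.imread("pics/side0raw.png")
    K=4
    T=cv2.resize(t,None,fx=K,fy=K,interpolation=cv2.INTER_CUBIC);S=cv2.resize(s,None,fx=K,fy=K,interpolation=cv2.INTER_CUBIC)
    for n in M:
        c,a=rect(M[n],*D[n]);z,L,W=D[n];print(n,c.round(4),np.degrees(a).round(1),"r",np.linalg.norm(c).round(3))
        R=np.array([[np.cos(a),-np.sin(a)],[np.sin(a),np.cos(a)]])
        for zz,col in((z,(0,255,0)),(0,(255,0,255))):
            q=[np.r_[c+R@(np.array(v)*[L/2,W/2]),zz] for v in((1,1),(1,-1),(-1,-1),(-1,1))]
            for I,nm in((T,"top"),(S,"side")):
                cv2.polylines(I,[np.array([(proj(nm,p)+.5)*K-.5 for p in q]).round().astype(int)],True,col,1)
    for nm,c,h,r,col in (("plain",(.544,-.064),.032,.0075,0),("collar",(.400,.190),.044,.006,0),("foot",(.427,.126),.04,.004,0)):
        for zz,cc in((h,(0,255,0)),(0,(255,0,255))):
            q=[np.r_[np.array(c)+r*np.array([np.cos(u),np.sin(u)]),zz] for u in np.linspace(0,6.28,24)]
            for I,n2 in((T,"top"),(S,"side")): cv2.polylines(I,[np.array([(proj(n2,p)+.5)*K-.5 for p in q]).round().astype(int)],True,cc,1)
    cv2.imwrite("pics/To.png",T);cv2.imwrite("pics/So.png",S)
    # composites
    g=lambda I,x,y,w,h:I[y*K:(y+h)*K,x*K:(x+w)*K]
    cv2.imwrite("pics/ov_s.png",g(S,185,130,180,150)); 
    cv2.imwrite("pics/ov_p.png",np.vstack([np.hstack([cv2.resize(x,(260,260),interpolation=cv2.INTER_CUBIC) for x in r]) for r in ([g(T,360,205,30,30),g(T,240,272,30,30),g(T,270,260,30,30)],[g(S,185,248,30,30),g(S,243,145,30,30),g(S,228,165,30,30)])]))
E
python3 m.py
```

```text
size 0.1125 0.0879 want 0.115 0.088 ang [ 65.  -24.2]
box [0.6308 0.0608] 65.3 r 0.634
  size 0.1166 0.0976 want 0.117 0.098 ang [ 57.9 -31.7]
tray [0.5617 0.1937] 58.1 r 0.594
  size 0.1145 0.0864 want 0.115 0.088 ang [ 72.1 -17.2]
lid [0.4896 0.3182] 72.4 r 0.584
  size 0.0493 0.0411 want 0.05 0.04 ang [ 75.5 -13.8]
vb [0.4725 0.0699] 75.8 r 0.478
  size 0.0509 0.0103 want 0.05 0.01 ang [ 63.1 -25.5]
bar [ 0.4966 -0.0039] 63.4 r 0.497
```

View pics/ov_s.png

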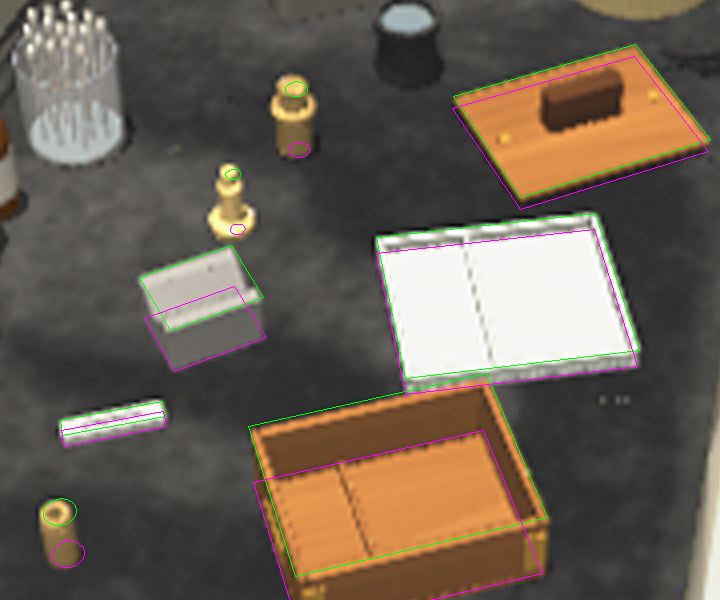

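View pics/ov_p.png

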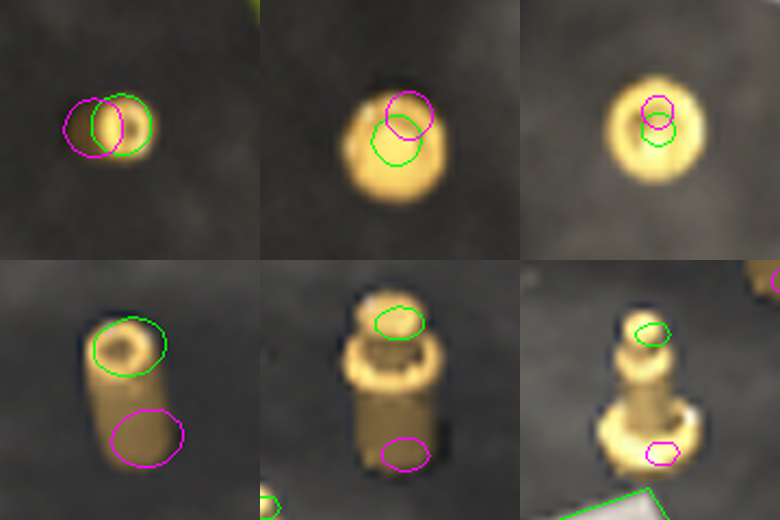

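Run:
```python
from h import *
print("plain",tri((374.15,219.15),(198.6,257.65)).round(4), onz("top",(374.15,219.15),.032).round(4),onz("side",(198.6,257.65),.032).round(4))
print("collar side",onz("side",(257.5,150.85),.044).round(4),"top@.028",onz("top",(240+134*.1154-.5,272+148*.1154-.5),.028).round(4))
print("collar tri",tri((240+134*.1154-.5,272+148*.1154-.5),(243+132*.1154-.5,145+96*.1154-.5)).round(4))
from scipy.spatial.transform import Rotation as R
print(R.from_quat([.9733418,.22935840,-.00019,-.00061]).as_matrix().round(3))
# heights of furniture: mug/monitor/microscope edges
for nm,a,b in [("scope corner front",(165,350),(530,240)),("scope base right corner",(420,165),(515,415)),("mon right lower",(312,525),(345,155)),("cap",(306,415),(410,190)),("foot",(408,392),(347,248))]:
    print(nm,tri(np.array(a)*.7,np.array(b)*.7).round(3))
```

```text
plain [ 0.5434 -0.0654  0.0323] [ 0.5434 -0.0654  0.032 ] [ 0.5432 -0.0654  0.032 ]
collar side [0.3959 0.1902 0.044 ] top@.028 [0.3958 0.192  0.028 ]
collar tri [0.3956 0.1913 0.0297]
[[ 0.895  0.446 -0.001]
 [ 0.446 -0.895  0.001]
 [-0.    -0.001 -1.   ]]
scope corner front [ 0.466  0.552 -0.166]
scope base right corner [0.776 0.107 0.021]
mon right lower [0.226 0.274 0.021]
cap [0.395 0.276 0.046]
foot [0.427 0.126 0.039]
```

Emit:
play_rows --increments "0 0 -0.05 0.02 -0.02 -0.01 1;0 0 -0.1 0.05 -0.05 -0.02 1;0 0 -0.15 0.08 -0.08 -0.03 1;0 0 -0.2 0.11 -0.11 -0.03 1;0 0 -0.25 0.14 -0.14 -0.03 1;0 0 -0.3 0.17 -0.17 -0.03 1;0 0 -0.3 0.2 -0.2 -0.03 1;0 0 -0.3 0.2 -0.2 -0.03 1"

```text
time: 0.9
ee_pos: [0.371, -0.2857, 0.2528]
eef_rot: [0.927, 0.376, 0.0, -0.0]
ft_force: [0.9, -1.2, 0.2]
width: 0.087
grip_force: 0.0
```

```bash
cat >> h.py <<'E'
def snap(n,out):
    from bench import camera
    c=camera(n)["color"][:,:,::-1].copy();cv2.imwrite(out,c);return c
def rel(p,axis=None,yaw=None):
    """tool-frame shift (and tool z turn) to reach TCP p with the tool y along world angle axis (deg, mod 180)"""
    from bench import read_state
    from scipy.spatial.transform import Rotation as R
    s=read_state();M=R.from_quat(s["eef_rot"]).as_matrix()
    print("t",round(s["time"],2),"pos",s["ee_pos"].round(4),"F",s["ft_force"].round(1),"w",round(s["width"],4),"g",round(s["grip_force"],1),"j",s["joint_positions"].round(2))
    print(" yaxis ang",np.degrees(np.arctan2(M[1,1],M[0,1])).round(2),"z",M[:,2].round(4))
    d=M.T@(np.array(p)-s["ee_pos"]);t=None
    if axis is not None:
        a=np.degrees(np.arctan2(M[1,1],M[0,1]));t=-np.radians((axis-a+90)%180-90)
    print(" shift",d.round(4),"turn z",t if t is None else round(t,4))
E
python3 - <<'E'
from h import *
rel((.4966,-.0039,.15),-26.6)
a=snap("side","pics/s1r.png");b=snap("top","pics/t1r.png")
cv2.imwrite("pics/m1.png",cv2.resize(np.hstack([a,b]),(800,300)))
E
```

```text
t 0.9 pos [ 0.371  -0.2857  0.2528] F [ 0.9 -1.2  0.2] w 0.087 g 0.0 j [ 0.86 -0.02 -0.3   1.8  -0.01  1.36 -0.23]
 yaxis ang -45.85 z [ 7.e-04  6.e-04 -1.e+00]
 shift [ 0.2864 -0.1147  0.1031] turn z -0.3359
```

View pics/m1.png

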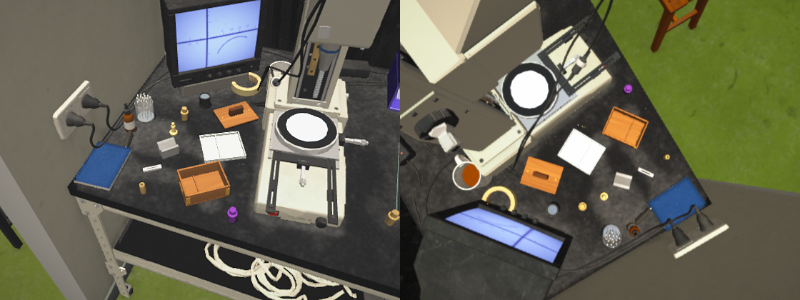

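The robot isn't visible from behind the rendered wall, so I'll cross that line slowly and watch the force.

Emit:
play_rows --increments "0 0 -0.02 0.006 -0.003 0 1;0 0 -0.04 0.012 -0.006 0 1;0 0 -0.06 0.018 -0.009 0 1;0 0 -0.08 0.024 -0.012 0 1"

```text
time: 1.4
ee_pos: [0.3779, -0.2654, 0.2525]
eef_rot: [0.912, 0.41, 0.0, -0.0]
ft_force: [-0.4, 0.3, 0.8]
width: 0.0872
grip_force: 0.0
```

Emit:
play_rows --increments "0 0 -0.02 0.01 -0.005 0 1;0 0 -0.04 0.02 -0.01 0 1;0 0 -0.06 0.03 -0.015 0 1;0 0 -0.08 0.045 -0.02 0 1;0 0 -0.1 0.06 -0.025 0 1;0 0 -0.12 0.075 -0.03 0 1"

```text
time: 2.0
ee_pos: [0.4059, -0.1883, 0.2526]
eef_rot: [0.886, 0.464, 0.0, 0.0]
ft_force: [0.0, 0.0, 0.2]
width: 0.0872
grip_force: 0.0
```

Run:
```python
from h import *
rel((.4966,-.0039,.15),-26.6)
a=snap("side","pics/s2r.png");b=snap("top","pics/t2r.png")
print([(np.abs(x.astype(int)-cv2.imread(y)).sum(2)>60).sum() for x,y in((a,"pics/side0raw.png"),(b,"pics/top0raw.png"))])
```

```text
t 2.0 pos [ 0.4059 -0.1883  0.2526] F [0.  0.  0.2] w 0.0872 g 0.0 j [ 0.76 -0.06 -0.41  1.84 -0.02  1.36 -0.25]
 yaxis ang -34.71 z [ 2.e-04 -1.e-04 -1.e+00]
 shift [ 0.2032 -0.0305  0.1026] turn z -0.1416
[np.int64(10768), np.int64(8935)]
```

Emit:
play_rows --increments "0 0 -0.07 0.05 -0.01 0.02 0.4;0 0 -0.14 0.1 -0.015 0.05 0.4;0 0 -0.1416 0.15 -0.02 0.09 0.4;0 0 -0.1416 0.2032 -0.0305 0.13 0.4;0 0 -0.1416 0.2032 -0.0305 0.17 0.4;0 0 -0.1416 0.2032 -0.0305 0.1926 0.4;0 0 -0.1416 0.2032 -0.0305 0.1926 0.4;0 0 -0.1416 0.2032 -0.0305 0.1926 0.4"

```text
time: 2.9
ee_pos: [0.4961, -0.0059, 0.0602]
eef_rot: [0.851, 0.525, -0.001, -0.001]
ft_force: [0.8, -0.1, -0.2]
width: 0.0368
grip_force: 0.0
```

Run:
```python
from h import *
rel((.4966,-.0039,.002),-26.6)
a=snap("side","pics/s3r.png");b=snap("top","pics/t3r.png")
A=cv2.resize(a[180:300,150:300],(750,600))[:, :750];B=cv2.resize(b[180:300,270:420],(750,600))
cv2.imwrite("pics/m3.png",cv2.resize(np.hstack([A,B]),(800,320)))
```

```text
t 2.9 pos [ 0.4961 -0.0059  0.0602] F [ 0.8 -0.1 -0.2] w 0.0368 g 0.0 j [ 0.47  0.27 -0.61  1.95  0.19  0.98 -0.69]
 yaxis ang -26.72 z [-1.5e-03  3.0e-04 -1.0e+00]
 shift [ 0.002  -0.0004  0.0582] turn z -0.002
```

View pics/m3.png

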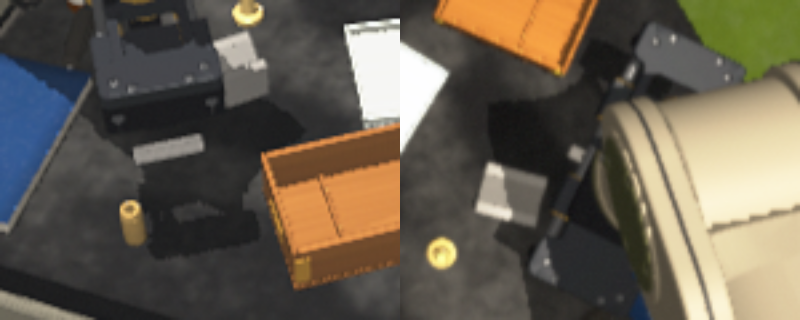

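Emit:
play_rows --increments "0 0 0 0.002 0 0.03 0.4;0 0 0 0.002 0 0.05 0.4;0 0 0 0.002 0 0.0575 0.4;0 0 0 0.002 0 0.0575 0.4;0 0 0 0.002 0 0.0575 0;0 0 0 0.002 0 0.0575 0;0 0 0 0.002 0 0.0575 0;0 0 0 0.002 0 0.0575 0" --grip_force 20

```text
time: 3.8
ee_pos: [0.4976, -0.0039, 0.003]
eef_rot: [0.851, 0.525, 0.0, 0.0]
ft_force: [0.4, -0.2, -0.7]
width: 0.0105
grip_force: 0.1
```

Emit:
play_rows --increments "0 0 0 0 0 0 0;0 0 0 0 0 0 0;0 0 0 0 0 -0.03 0;0 0 0 0 0 -0.08 0;0 0 0 0.03 0.02 -0.11 0;0 0 -0.033 0.07 0.05 -0.11 0;0 0 -0.033 0.1 0.07 -0.11 0;0 0 -0.033 0.137 0.0895 -0.11 0"

```text
time: 4.6
ee_pos: [0.6402, 0.0778, 0.1123]
eef_rot: [0.843, 0.538, -0.0, 0.0]
ft_force: [0.1, 0.2, -0.1]
width: 0.0096
grip_force: 20.0
```

Run:
```python
from h import *
rel((.639,.0785,.008),-24.7)
```

```text
t 4.6 pos [0.6402 0.0778 0.1123] F [ 0.1  0.2 -0.1] w 0.0096 g 20.0 j [ 0.26  0.53 -0.61  1.51  0.31  1.21 -0.84]
 yaxis ang -24.94 z [ 1.e-04 -1.e-03 -1.e+00]
 shift [ 0.0002 -0.0014  0.1043] turn z -0.0042
```

Emit:
play_rows --increments "0 0 0 0 -0.0014 0.04 0;0 0 0 0 -0.0014 0.08 0;0 0 0 0 -0.0014 0.095 0;0 0 0 0 -0.0014 0.104 0;0 0 0 0 -0.0014 0.104 0;0 0 0 0 -0.0014 0.104 0.3;0 0 0 0 -0.0014 0.104 0.3;0 0 0 0 -0.0014 0.104 0.3"

```text
time: 5.4
ee_pos: [0.6383, 0.0788, 0.0098]
eef_rot: [0.843, 0.538, 0.001, 0.001]
ft_force: [0.2, 1.3, -0.6]
width: 0.0232
grip_force: 0.0
```

Emit:
play_rows --increments "0 0 0 0 0 -0.04 0.3;0 0 0 0 0 -0.09 0.3;0 0 0 0 0 -0.12 0.3;0 0 0 -0.04 -0.005 -0.12 0.4;0 0 0 -0.08 -0.01 -0.12 0.4;0 0 0 -0.12 -0.02 -0.11 0.4;0 0 0 -0.16 -0.0268 -0.08 0.4;0 0 0 -0.1707 -0.0268 -0.06 0.4"

```text
time: 6.2
ee_pos: [0.5391, -0.0695, 0.0678]
eef_rot: [0.844, 0.536, -0.001, 0.001]
ft_force: [0.4, 0.6, -0.3]
width: 0.0343
grip_force: 0.0
```

Run:
```python
from h import *
rel((.5433,-.0654,.003),-24.7)
a=snap("side","pics/s4r.png");b=snap("top","pics/t4r.png")
A=cv2.resize(a[215:315,170:340],None,fx=4.5,fy=4.5);
cv2.imwrite("pics/m4.png",A)
```

```text
t 6.2 pos [ 0.5391 -0.0695  0.0678] F [ 0.4  0.6 -0.3] w 0.0343 g 0.0 j [ 0.55  0.36 -0.59  1.82  0.23  1.03 -0.57]
 yaxis ang -25.11 z [-8.e-04 -3.e-03 -1.e+00]
 shift [0.0057 0.002  0.0648] turn z -0.0072
```

View pics/m4.png

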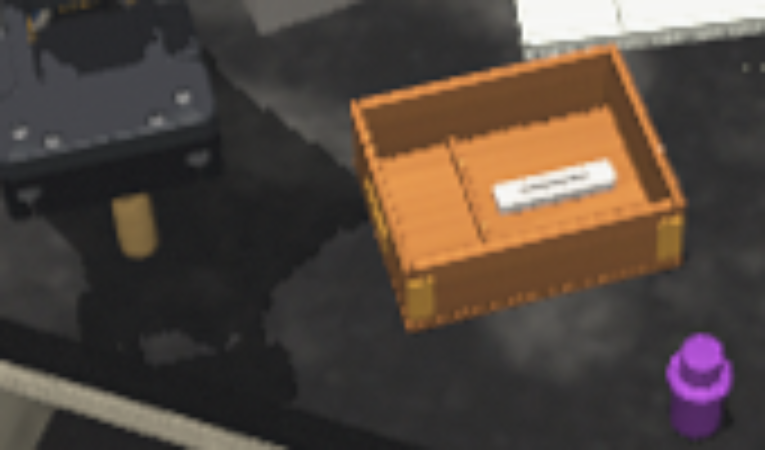

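Emit:
play_rows --increments "0 0 0 0 0 0.02 0.4;0 0 0 0 0 0.045 0.4;0 0 0 0 0 0.064 0.4;0 0 0 0 0 0.064 0.4;0 0 0 0 0 0.064 0.4;0 0 0 0 0 0.064 0.4"

```text
time: 6.9
ee_pos: [0.543, -0.0642, 0.0062]
eef_rot: [0.842, 0.539, 0.001, 0.001]
ft_force: [0.7, 0.2, 0.4]
width: 0.0349
grip_force: 0.0
```

Run:
```python
from h import *
rel((.5433,-.0654,.003),-24.7)
```

```text
t 6.9 pos [ 0.543  -0.0642  0.0062] F [0.7 0.2 0.4] w 0.0349 g 0.0 j [ 0.51  0.45 -0.56  1.86  0.3   0.91 -0.62]
 yaxis ang -24.79 z [ 2.6e-03 -2.0e-04 -1.0e+00]
 shift [-0.0009  0.0008  0.0032] turn z -0.0016
```

Emit:
play_rows --increments "0 0 0 -0.0008 0.0006 0.003 0.4;0 0 0 -0.0008 0.0006 0.003 0;0 0 0 -0.0008 0.0006 0.003 0;0 0 0 -0.0008 0.0006 0.003 0;0 0 0 -0.0008 0.0006 0.003 0;0 0 0 -0.0008 0.0006 0.003 0;0 0 0 0 0 -0.03 0;0 0 0 0 0 -0.06 0"

```text
time: 7.7
ee_pos: [0.5409, -0.0644, 0.0648]
eef_rot: [0.842, 0.539, -0.001, -0.001]
ft_force: [0.6, -0.1, 0.3]
width: 0.0145
grip_force: 20.0
```

Emit:
play_rows --increments "0 0 0 0 0 -0.025 0;0 0 0 0.03 0.01 -0.03 0;0 0 0 0.07 0.02 -0.03 0;0 0 0 0.1 0.026 -0.03 0;0 0 0 0.1157 0.0268 -0.03 0;0 0 0 0.1157 0.0268 -0.03 0;0 0 0 0.1157 0.0268 -0.03 0"

```text
time: 8.4
ee_pos: [0.6138, 0.028, 0.094]
eef_rot: [0.843, 0.538, -0.001, 0.0]
ft_force: [0.0, 0.1, 0.1]
width: 0.0143
grip_force: 20.0
```

Run:
```python
from h import *
rel((.616,.0285,.008),-24.7)
a=snap("side","pics/s5r.png");b=snap("top","pics/t5r.png")
A=cv2.resize(a[180:320,180:360],None,fx=4,fy=4);
cv2.imwrite("pics/m5.png",A)
```

```text
t 8.4 pos [0.6138 0.028  0.094 ] F [0.  0.1 0.1] w 0.0143 g 20.0 j [ 0.35  0.48 -0.61  1.61  0.3   1.14 -0.76]
 yaxis ang -24.84 z [-1.e-03 -8.e-04 -1.e+00]
 shift [0.0014 0.0018 0.086 ] turn z -0.0025
```

View pics/m5.png

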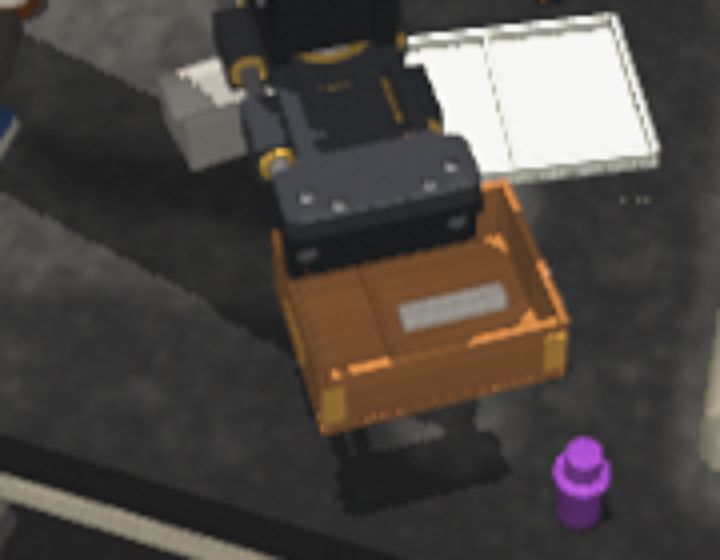

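Emit:
play_rows --increments "0 0 0 0.001 0.001 0.03 0;0 0 0 0.001 0.001 0.06 0;0 0 0 0.001 0.001 0.077 0;0 0 0 0.001 0.001 0.0845 0;0 0 0 0.001 0.001 0.0845 0;0 0 0 0.001 0.001 0.0845 0;0 0 0 0.001 0.001 0.0845 0"

```text
time: 9.2
ee_pos: [0.6166, 0.0295, 0.0114]
eef_rot: [0.843, 0.539, 0.001, 0.001]
ft_force: [0.6, -0.2, -0.6]
width: 0.0144
grip_force: 20.0
```

Emit:
play_rows --increments "0 0 0 0 0 0.002 0;0 0 0 0 0 0.003 0;0 0 0 0 0 0.003 0;0 0 0 0 0 0.003 0"

```text
time: 9.6
ee_pos: [0.6158, 0.0295, 0.007]
eef_rot: [0.843, 0.539, 0.0, 0.0]
ft_force: [0.7, -1.2, -1.4]
width: 0.0142
grip_force: 20.0
```

Emit:
play_rows --increments "0 0 0 0 0 0 0.38;0 0 0 0 0 0 0.38;0 0 0 0 0 0 0.38;0 0 0 0 0 -0.04 0.38;0 0 0 0 0 -0.08 0.38;0 0 0 0 0 -0.115 0.38;0 0 -0.06 -0.006 -0.04 -0.12 0.38;0 0 -0.12 -0.012 -0.08 -0.12 0.38"

```text
time: 10.4
ee_pos: [0.5384, 0.0527, 0.1285]
eef_rot: [0.808, 0.589, 0.001, 0.001]
ft_force: [-1.1, -0.1, 1.3]
width: 0.0331
grip_force: 0.0
```

Run:
```python
from h import *
rel((.4725,.0699,.07),-14.2)
a=snap("side","pics/s6r.png");b=snap("top","pics/t6r.png")
A=cv2.resize(a[130:310,180:380],None,fx=3,fy=3);
cv2.imwrite("pics/m6.png",A)
```

```text
t 10.4 pos [0.5384 0.0527 0.1285] F [-1.1 -0.1  1.3] w 0.0331 g 0.0 j [ 0.42  0.3  -0.69  1.77  0.21  1.14 -0.65]
 yaxis ang -17.87 z [ 3.2e-03  5.0e-04 -1.0e+00]
 shift [-0.0039 -0.0682  0.0583] turn z -0.064
```

View pics/m6.png

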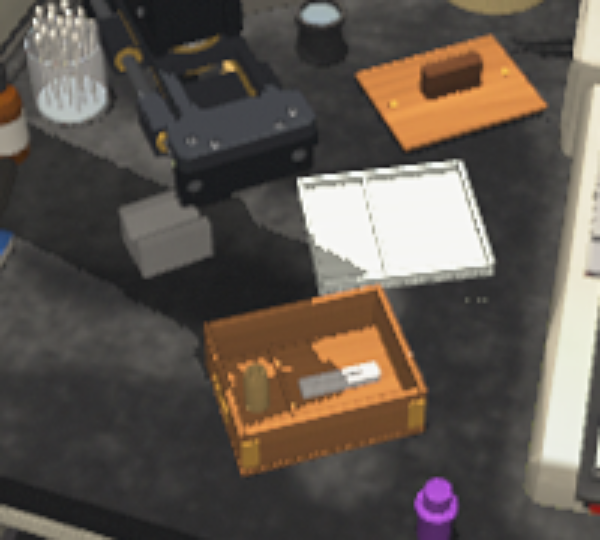

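Emit:
play_rows --increments "0 0 -0.03 -0.002 -0.035 0.02 0.68;0 0 -0.064 -0.004 -0.0685 0.04 0.68;0 0 -0.064 -0.004 -0.0685 0.055 0.68;0 0 -0.064 -0.004 -0.0685 0.07 0.68;0 0 -0.064 -0.004 -0.0685 0.07 0.68;0 0 -0.064 -0.004 -0.0685 0.07 0.68"

```text
time: 11.1
ee_pos: [0.4726, 0.0695, 0.0571]
eef_rot: [0.79, 0.613, 0.0, -0.0]
ft_force: [0.9, 0.4, 0.3]
width: 0.0589
grip_force: 0.0
```

Run:
```python
from h import *
rel((.4725,.0699,.004),-14.2)
```

```text
t 11.1 pos [0.4726 0.0695 0.0571] F [0.9 0.4 0.3] w 0.0589 g 0.0 j [ 0.42  0.26 -0.72  1.99  0.21  0.96 -0.65]
 yaxis ang -14.33 z [ 0.e+00  8.e-04 -1.e+00]
 shift [ 0.0003 -0.0002  0.0531] turn z -0.0023
```

Emit:
play_rows --increments "0 0 0 0 0 0.02 0.68;0 0 0 0 0 0.04 0.68;0 0 0 0 0 0.0525 0.68;0 0 0 0 0 0.0525 0.68;0 0 0 0 0 0.0525 0.3;0 0 0 0 0 0.0525 0.3;0 0 0 0 0 0.0525 0.3;0 0 0 0 0 0.0525 0.3" --grip_force 40

```text
time: 11.9
ee_pos: [0.4722, 0.0695, 0.0052]
eef_rot: [0.79, 0.614, 0.0, 0.0]
ft_force: [-1.7, 0.2, 4.9]
width: 0.0398
grip_force: 39.9
```

Emit:
play_rows --increments "0 0 0 0 0 -0.03 0.3;0 0 0 0 0 -0.06 0.3;0 0 0.06 0.03 0.01 -0.075 0.3;0 0 0.12 0.06 0.02 -0.075 0.3;0 0 0.18 0.09 0.03 -0.075 0.3;0 0 0.25 0.12 0.045 -0.075 0.3;0 0 0.309 0.15 0.06 -0.075 0.3;0 0 0.309 0.1637 0.0632 -0.075 0.3"

```text
time: 12.7
ee_pos: [0.5742, 0.2148, 0.079]
eef_rot: [0.875, 0.485, 0.0, -0.001]
ft_force: [0.2, 0.7, -3.3]
width: 0.0394
grip_force: 39.9
```

Emit:
play_rows --increments "0 0 0 0 0 0 0.3;0 0 0 0 0 0 0.3"

```text
time: 12.9
ee_pos: [0.5725, 0.2118, 0.0789]
eef_rot: [0.874, 0.485, -0.001, 0.0]
ft_force: [-0.0, -0.3, -3.9]
width: 0.0398
grip_force: 39.9
```

Run:
```python
from h import *
rel((.5736,.2128,.0085),-31.9)
a=snap("side","pics/s7r.png")
cv2.imwrite("pics/m7.png",cv2.resize(a[100:280,220:460],None,fx=3,fy=3))
```

```text
t 12.9 pos [0.5725 0.2118 0.0789] F [-0.  -0.3 -3.9] w 0.0398 g 39.9 j [ 0.09  0.51 -0.66  1.63  0.34  1.12 -1.22]
 yaxis ang -31.94 z [-0.0014 -0.001  -1.    ]
 shift [0.0015 0.0004 0.0704] turn z -0.0007
```

View pics/m7.png

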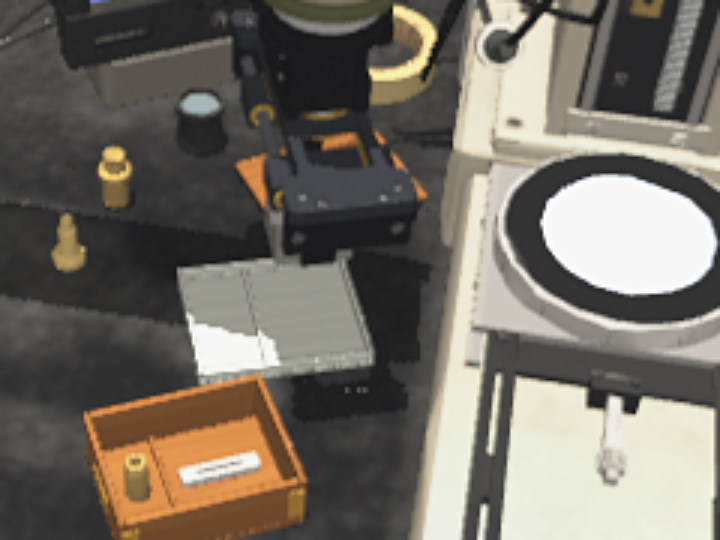

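Emit:
play_rows --increments "0 0 0 0.001 0 0.03 0.3;0 0 0 0.001 0 0.05 0.3;0 0 0 0.001 0 0.063 0.3;0 0 0 0.001 0 0.0695 0.3;0 0 0 0.001 0 0.07 0.3;0 0 0 0.001 0 0.07 0.3;0 0 0 0.001 0 0.07 0.3"

```text
time: 13.65
ee_pos: [0.5745, 0.2136, 0.0105]
eef_rot: [0.875, 0.485, 0.001, 0.0]
ft_force: [-0.2, 0.4, -3.1]
width: 0.0398
grip_force: 39.9
```

Now down gently, release, and climb.

Emit:
play_rows --increments "0 0 0 0 0 0.0015 0.3;0 0 0 0 0 0.0015 0.3;0 0 0 0 0 0.0015 0.56;0 0 0 0 0 0.0015 0.56;0 0 0 0 0 0.0015 0.56;0 0 0 0 0 -0.03 0.56;0 0 0 0 0 -0.07 0.56;0 0 0 0 0 -0.1 0.56"

```text
time: 14.45
ee_pos: [0.5742, 0.2138, 0.1118]
eef_rot: [0.875, 0.485, 0.001, 0.0]
ft_force: [1.5, 0.5, 0.2]
width: 0.0486
grip_force: 0.0
```

Run:
```python
from h import *
rel((.3957,.191,.1),58)
rel((.3957,.191,.1),-31.9)
k=.7
print("mon",tri((343*k,475*k),(348*k,182*k)).round(3),onz("top",(343*k,475*k),.05).round(3))
```

```text
t 14.45 pos [0.5742 0.2138 0.1118] F [1.5 0.5 0.2] w 0.0486 g 0.0 j [ 0.09  0.47 -0.68  1.6   0.32  1.18 -1.21]
 yaxis ang -31.98 z [ 1.5e-03  7.0e-04 -1.0e+00]
 shift [-0.1139 -0.1394  0.0115] turn z -1.5704
t 14.45 pos [0.5742 0.2138 0.1118] F [1.5 0.5 0.2] w 0.0486 g 0.0 j [ 0.09  0.47 -0.68  1.6   0.32  1.18 -1.21]
 yaxis ang -31.98 z [ 1.5e-03  7.0e-04 -1.0e+00]
 shift [-0.1139 -0.1394  0.0115] turn z -0.0013
mon [0.304 0.223 0.035] [0.308 0.222 0.05 ]
```

Emit:
play_rows --increments "0 0 -0.14 0 0 0 0.5;0 0 -0.28 0 0 0 0.5;0 0 -0.42 -0.02 -0.02 0 0.5;0 0 -0.56 -0.03 -0.04 0 0.5;0 0 -0.7 -0.05 -0.06 0 0.5;0 0 -0.84 -0.06 -0.07 0 0.5;0 0 -0.98 -0.08 -0.09 0 0.5;0 0 -1.12 -0.09 -0.11 0 0.5"

```text
time: 15.25
ee_pos: [0.4319, 0.1945, 0.1093]
eef_rot: [0.481, 0.877, -0.0, 0.0]
ft_force: [0.5, -0.1, 0.9]
width: 0.0434
grip_force: 0.0
```

Run:
```python
from h import *
rel((.3957,.191,.06),58)
```

```text
t 15.25 pos [0.4319 0.1945 0.1093] F [ 0.5 -0.1  0.9] w 0.0434 g 0.0 j [ 0.4   0.23 -1.    1.94  0.22  1.08 -0.12]
 yaxis ang 32.46 z [ 0.    -0.001 -1.   ]
 shift [ 0.0165 -0.0324  0.0493] turn z -0.4458
```

Emit:
play_rows --increments "0 0 -0.14 0.005 -0.01 0 0.5;0 0 -0.28 0.01 -0.02 0.01 0.5;0 0 -0.42 0.0162 -0.0341 0.03 0.5;0 0 -0.446 0.0162 -0.0341 0.045 0.5;0 0 -0.446 0.0162 -0.0341 0.045 0.5;0 0 -0.446 0.0162 -0.0341 0.045 0.5"

```text
time: 15.85
ee_pos: [0.3957, 0.1912, 0.065]
eef_rot: [0.278, 0.96, 0.0, 0.0]
ft_force: [-0.1, -0.2, 0.5]
width: 0.0433
grip_force: 0.0
```

Run:
```python
from h import *
rel((.3957,.191,.006),58)
a=snap("side","pics/s8r.png");b=snap("top","pics/t8r.png")
A=cv2.resize(a[90:230,200:340],(400,400));B=cv2.resize(b[180:320,190:330],(400,400))
cv2.imwrite("pics/m8.png",np.hstack([A,B]))
```

```text
t 15.85 pos [0.3957 0.1912 0.065 ] F [-0.1 -0.2  0.5] w 0.0433 g 0.0 j [ 0.46  0.23 -1.07  2.06  0.24  0.98  0.26]
 yaxis ang 57.68 z [ 1.e-04  4.e-04 -1.e+00]
 shift [-0.0001 -0.0002  0.059 ] turn z -0.0057
```

View pics/m8.png

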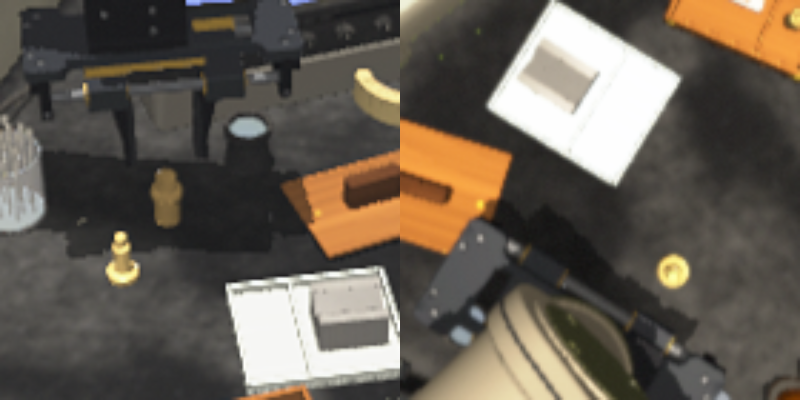

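Emit:
play_rows --increments "0 0 -0.14 0 0 0 0.5;0 0 -0.28 0 0 0 0.5;0 0 -0.42 0 0 0 0.5;0 0 -0.56 0 0 0 0.5;0 0 -0.7 0 0 0 0.5;0 0 -0.74 0 0 0 0.5;0 0 -0.74 0 0 0 0.5"

```text
time: 16.65
ee_pos: [0.396, 0.1911, 0.0651]
eef_rot: [-0.088, 0.996, 0.0, 0.0]
ft_force: [0.2, -0.0, 0.1]
width: 0.0434
grip_force: 0.0
```

Run:
```python
from h import *
rel((.3957,.191,.006),100)
```

```text
t 16.65 pos [0.396  0.1911 0.0651] F [ 0.2 -0.   0.1] w 0.0434 g 0.0 j [ 0.57  0.29 -1.21  2.06  0.32  1.    0.94]
 yaxis ang 100.11 z [ 9.e-04  4.e-04 -1.e+00]
 shift [ 0.0004 -0.      0.0591] turn z 0.0019
```

Emit:
play_rows --increments "0 0 0 0 0 0.02 0.5;0 0 0 0 0 0.04 0.5;0 0 0 0 0 0.058 0.5;0 0 0 0 0 0.058 0.5;0 0 0 0 0 0.058 0.1;0 0 0 0 0 0.058 0.1;0 0 0 0 0 0.058 0.1;0 0 0 0 0 0.058 0.1" --grip_force 25

```text
time: 17.45
ee_pos: [0.396, 0.1909, 0.0071]
eef_rot: [-0.088, 0.996, -0.0, 0.001]
ft_force: [-0.6, 0.1, 4.0]
width: 0.0223
grip_force: 25.0
```

Emit:
play_rows --increments "0 0 0 0 0 0 0.1;0 0 0 0 0 -0.03 0.1;0 0 0 0 0 -0.06 0.1;0 0 0 -0.02 -0.005 -0.085 0.1;0 0 -0.14 -0.05 -0.015 -0.085 0.1;0 0 -0.28 -0.08 -0.03 -0.085 0.1;0 0 -0.42 -0.11 -0.04 -0.085 0.1;0 0 -0.56 -0.1406 -0.052 -0.085 0.1"

```text
time: 18.25
ee_pos: [0.5441, 0.1638, 0.0912]
eef_rot: [-0.363, 0.932, -0.0, -0.0]
ft_force: [0.4, 0.7, 0.2]
width: 0.0224
grip_force: 25.0
```

Run:
```python
from h import *
rel((.5435,.1644,.01),-31.9)
```

```text
t 18.25 pos [0.5441 0.1638 0.0912] F [0.4 0.7 0.2] w 0.0224 g 25.0 j [ 0.51  0.6  -1.14  1.72  0.58  1.21  1.53]
 yaxis ang 132.51 z [-3.e-04 -4.e-04 -1.e+00]
 shift [0.     0.0008 0.0812] turn z -0.272
```

Emit:
play_rows --increments "0 0 -0.14 0 0 0 0.1;0 0 -0.272 0 0 0.02 0.1;0 0 -0.272 0 0 0.05 0.1;0 0 -0.272 0 0 0.05 0.1;0 0 -0.272 0 0 0.05 0.1"

```text
time: 18.75
ee_pos: [0.5427, 0.1645, 0.0418]
eef_rot: [-0.483, 0.876, 0.0, -0.0]
ft_force: [0.4, 0.5, -0.5]
width: 0.0223
grip_force: 25.0
```

Run:
```python
from h import *
rel((.5435,.1644,.01),-31.9)
a=snap("side","pics/s9r.png")
cv2.imwrite("pics/m9.png",cv2.resize(a[120:270,220:380],None,fx=4,fy=4))
```

```text
t 18.75 pos [0.5427 0.1645 0.0418] F [ 0.4  0.5 -0.5] w 0.0223 g 25.0 j [ 0.5   0.68 -1.14  1.76  0.68  1.15  1.73]
 yaxis ang 147.77 z [-8.e-04  1.e-04 -1.e+00]
 shift [-0.0004 -0.0007  0.0318] turn z -0.0057
```

View pics/m9.png

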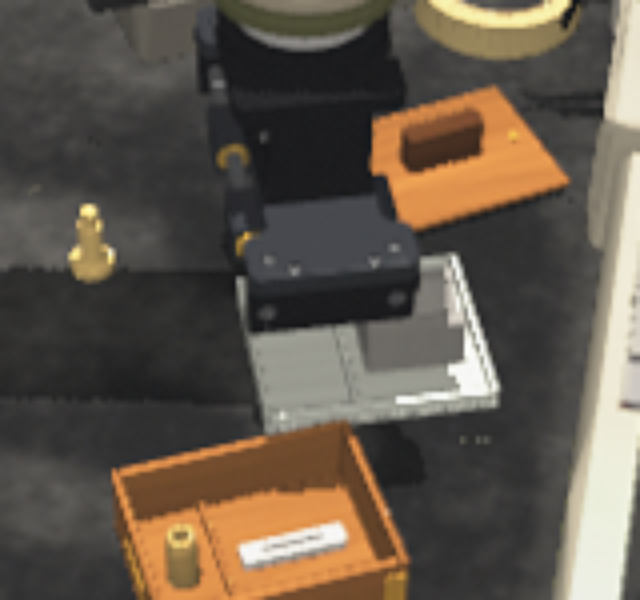

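Emit:
play_rows --increments "0 0 0 0 0 0.015 0.1;0 0 0 0 0 0.025 0.1;0 0 0 0 0 0.03 0.1;0 0 0 0 0 0.031 0.1;0 0 0 0 0 0.031 0.1;0 0 0 0 0 0.031 0.1"

```text
time: 19.4
ee_pos: [0.543, 0.1644, 0.0104]
eef_rot: [-0.483, 0.875, -0.0, 0.0]
ft_force: [-0.3, 0.4, -1.3]
width: 0.0226
grip_force: 25.0
```

Emit:
play_rows --increments "0 0 0 0 0 0.0005 0.45;0 0 0 0 0 0.0005 0.45;0 0 0 0 0 0.0005 0.45;0 0 0 0 0 -0.03 0.45;0 0 0 0 0 -0.07 0.45;0 0 0 0 0 -0.11 0.45;0 0 -0.08 -0.025 0.03 -0.11 0.45;0 0 -0.16 -0.05 0.06 -0.11 0.45"

```text
time: 20.2
ee_pos: [0.5199, 0.2385, 0.1217]
eef_rot: [-0.551, 0.834, -0.001, 0.001]
ft_force: [0.6, 0.1, -0.4]
width: 0.0389
grip_force: 0.0
```

Emit:
play_rows --increments "0 0 -0.09 -0.03 0.03 0 0.45;0 0 -0.09 -0.05 0.06 0.02 0.45;0 0 -0.09 -0.05 0.06 0.04 0.45;0 0 -0.09 -0.05 0.06 0.05 0.45;0 0 -0.09 -0.05 0.06 0.05 0.45"

```text
time: 20.7
ee_pos: [0.4832, 0.307, 0.0692]
eef_rot: [-0.588, 0.809, -0.0, -0.001]
ft_force: [-0.5, -0.6, 1.1]
width: 0.0392
grip_force: 0.0
```

Run:
```python
from h import *
rel((.4896,.3182,.013),-17.6)
a=snap("side","pics/s10r.png");b=snap("top","pics/t10r.png")
A=cv2.resize(a[100:260,220:380],(400,400),interpolation=cv2.INTER_CUBIC);B=cv2.resize(b[150:310,150:310],(400,400),interpolation=cv2.INTER_CUBIC)
cv2.imwrite("pics/m10.png",np.hstack([A,B]))
```

```text
t 20.7 pos [0.4832 0.307  0.0692] F [-0.5 -0.6  1.1] w 0.0392 g 0.0 j [ 0.26  0.69 -1.2   1.73  0.68  1.22  1.71]
 yaxis ang 162.08 z [-0.0015 -0.0015 -1.    ]
 shift [-0.0127 -0.0027  0.0562] turn z -0.0057
```

View pics/m10.png

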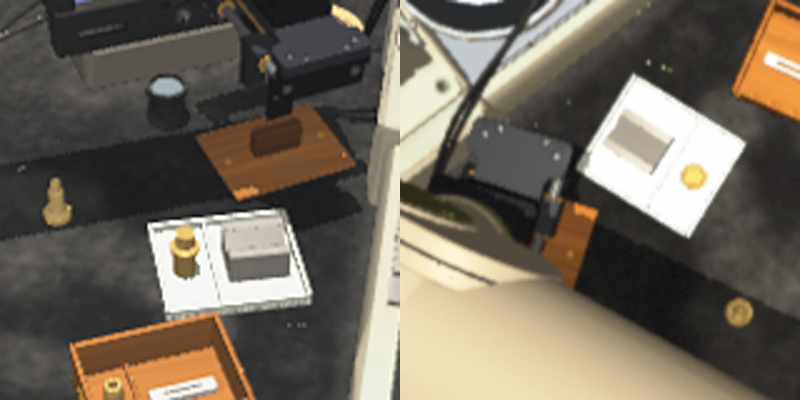

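Run:
```python
from h import *
t=cv2.imread("pics/top0raw.png",0);s=cv2.imread("pics/side0raw.png",0)
for x,y in((40,290),(70,245),(100,190),(20,345)):
    u0=160+x/3.3-.35;v=int(110+y/3.3)
    row=t[v,int(u0)-5:int(u0)+6];u=int(u0)-5+row.argmin();print("top",u,v,row)
    print([(round(z,2),*onz("top",(u,v),z)[:2].round(2).tolist(),*proj("side",onz("top",(u,v),z)).round().astype(int).tolist(),int(s[tuple(np.clip(proj("side",onz("top",(u,v),z)).round().astype(int)[::-1],0,[419,559]))])) for z in np.arange(0,.4,.03)])
```

```text
top 172 197 [230 232 232 225 160  73  46  83 125  66  80]
[(np.float64(0.0), 0.6, 0.38, 384, 175, 179), (np.float64(0.03), 0.59, 0.37, 383, 166, 205), (np.float64(0.06), 0.59, 0.36, 381, 156, 131), (np.float64(0.09), 0.59, 0.35, 380, 146, 227), (np.float64(0.12), 0.59, 0.35, 378, 136, 227), (np.float64(0.15), 0.58, 0.34, 376, 125, 189), (np.float64(0.18), 0.58, 0.33, 374, 114, 110), (np.float64(0.21), 0.58, 0.32, 372, 102, 28), (np.float64(0.24), 0.58, 0.31, 370, 89, 82), (np.float64(0.27), 0.58, 0.3, 368, 76, 74), (np.float64(0.3), 0.57, 0.3, 365, 62, 40), (np.float64(0.33), 0.57, 0.29, 363, 47, 35), (np.float64(0.36), 0.57, 0.28, 360, 31, 177), (np.float64(0.39), 0.57, 0.27, 358, 14, 165)]
top 182 184 [185 154  96  87  78  50  37  36  62 139 218]
[(np.float64(0.0), 0.63, 0.36, 388, 187, 117), (np.float64(0.03), 0.62, 0.35, 386, 177, 209), (np.float64(0.06), 0.62, 0.34, 384, 168, 205), (np.float64(0.09), 0.62, 0.33, 383, 157, 182), (np.float64(0.12), 0.61, 0.33, 381, 146, 225), (np.float64(0.15), 0.61, 0.32, 379, 135, 225), (np.float64(0.18), 0.61, 0.31, 377, 123, 204), (np.float64(
[... 999 characters left out ...]
)]
top 166 214 [203 197 171 126  74  38  27  33  41  67  90]
[(np.float64(0.0), 0.56, 0.39, 375, 163, 143), (np.float64(0.03), 0.56, 0.38, 374, 154, 137), (np.float64(0.06), 0.56, 0.38, 373, 145, 204), (np.float64(0.09), 0.56, 0.37, 371, 136, 67), (np.float64(0.12), 0.55, 0.36, 370, 126, 63), (np.float64(0.15), 0.55, 0.35, 368, 115, 60), (np.float64(0.18), 0.55, 0.34, 366, 104, 63), (np.float64(0.21), 0.55, 0.33, 364, 92, 89), (np.float64(0.24), 0.55, 0.32, 362, 80, 35), (np.float64(0.27), 0.55, 0.31, 360, 67, 37), (np.float64(0.3), 0.55, 0.3, 358, 54, 182), (np.float64(0.33), 0.55, 0.3, 356, 39, 163), (np.float64(0.36), 0.54, 0.29, 354, 24, 176), (np.float64(0.39), 0.54, 0.28, 351, 8, 164)]
```

The lid is unmoved and the tray is filled. A hanging cable runs past the far end of the gripper body, so I'll grip the lid's bar about 11 mm off centre, on the side away from it.

Emit:
play_rows --increments "0 0 -0.005 -0.002 -0.0025 0.015 0.45;0 0 -0.005 -0.002 -0.0025 0.03 0.45;0 0 -0.005 -0.002 -0.0025 0.045 0.45;0 0 -0.005 -0.002 -0.0025 0.055 0.45;0 0 -0.005 -0.002 -0.0025 0.055 0.45;0 0 -0.005 -0.002 -0.0025 0.055 0.45"

```text
time: 21.4
ee_pos: [0.486, 0.3095, 0.0154]
eef_rot: [-0.591, 0.807, 0.0, -0.0]
ft_force: [0.1, 0.4, 0.4]
width: 0.0393
grip_force: 0.0
```

Run:
```python
from h import *
rel((.4896,.3182,.013),-17.6)
```

```text
t 21.4 pos [0.486  0.3095 0.0154] F [0.1 0.4 0.4] w 0.0393 g 0.0 j [ 0.21  0.75 -1.14  1.75  0.75  1.14  1.67]
 yaxis ang 162.43 z [-4.e-04  0.e+00 -1.e+00]
 shift [-0.0094 -0.0008  0.0024] turn z 0.0005
```

Emit:
play_rows --increments "0 0 0 0 -0.0005 0.001 0.05;0 0 0 0 -0.0005 0.001 0.05;0 0 0 0 -0.0005 0.001 0.05;0 0 0 0 -0.0005 0.001 0.05;0 0 0 0 -0.0005 0.001 0.05" --grip_force 45

```text
time: 21.9
ee_pos: [0.4867, 0.3092, 0.0146]
eef_rot: [-0.591, 0.807, -0.0, 0.0]
ft_force: [-0.4, -0.6, 1.5]
width: 0.0138
grip_force: 45.0
```

Run:
```python
from h import *
rel((.4896,.3182,.013),-17.6)
```

```text
t 21.9 pos [0.4867 0.3092 0.0146] F [-0.4 -0.6  1.5] w 0.0138 g 45.0 j [ 0.21  0.75 -1.14  1.75  0.75  1.14  1.67]
 yaxis ang 162.41 z [ 3.e-04 -0.e+00 -1.e+00]
 shift [-0.0094 -0.      0.0016] turn z 0.0002
```

Emit:
play_rows --increments "0 0 0 0 0 -0.015 0.05;0 0 0 0.02 0 -0.025 0.05;0 0 0 0.045 0 -0.045 0.05;0 0 0 0.07 -0.01 -0.07 0.05;0 0 0 0.1 -0.03 -0.09 0.05;0 0 0.04 0.125 -0.06 -0.09 0.05;0 0 0.08 0.15 -0.09 -0.09 0.05;0 0 0.124 0.17 -0.12 -0.09 0.05"

```text
time: 22.7
ee_pos: [0.5505, 0.1087, 0.1056]
eef_rot: [-0.538, 0.843, -0.001, 0.0]
ft_force: [1.1, 0.7, -1.0]
width: 0.0139
grip_force: 45.0
```

Run:
```python
from h import *
rel((.6269,.0523,.08),155.3)
```

```text
t 22.7 pos [0.5505 0.1087 0.1056] F [ 1.1  0.7 -1. ] w 0.0139 g 45.0 j [ 0.68  0.62 -1.25  1.73  0.62  1.26  1.99]
 yaxis ang 155.16 z [ 1.e-03 -9.e-04 -1.e+00]
 shift [ 0.0191 -0.093   0.0257] turn z -0.0024
```

Emit:
play_rows --increments "0 0 0 0.006 -0.03 0 0.05;0 0 0 0.012 -0.06 0 0.05;0 0 0 0.019 -0.093 0.005 0.05;0 0 0 0.019 -0.093 0.02 0.05;0 0 0 0.019 -0.093 0.025 0.05;0 0 0 0.019 -0.093 0.025 0.05;0 0 0 0.019 -0.093 0.025 0.05"

```text
time: 23.4
ee_pos: [0.6257, 0.0558, 0.0802]
eef_rot: [-0.54, 0.841, -0.0, 0.0]
ft_force: [-0.1, 0.2, -0.0]
width: 0.0139
grip_force: 45.0
```

Run:
```python
from h import *
rel((.6269,.0523,.053),155.3)
s=cv2.imread("pics/s10r.png"); a=snap("side","pics/s11r.png");b=snap("top","pics/t11r.png")
# lid rim edges: predicted lid plate corners vs image
from bench import read_state
p=read_state()["ee_pos"];ang=np.radians(65.3);R=np.array([[np.cos(ang),-np.sin(ang)],[np.sin(ang),np.cos(ang)]])
c=p[:2]+.0094*R[:,0];z=p[2]-.0146
for v in((1,1),(1,-1),(-1,-1),(-1,1)):
    q=c+R@(np.array(v)*[.0575,.044]);print(proj("side",np.r_[q,z+.009]).round(1),proj("side",np.r_[q,z+.004]).round(1))
```

```text
t 23.4 pos [0.6257 0.0558 0.0802] F [-0.1  0.2 -0. ] w 0.0139 g 45.0 j [ 0.63  0.76 -1.15  1.57  0.71  1.29  2.09]
 yaxis ang 155.4 z [ 3.e-04  1.e-04 -1.e+00]
 shift [ 0.0027 -0.0025  0.0272] turn z 0.0018
[307.7 210.2] [307.6 212. ]
[323.4 246.2] [323.3 248. ]
[259. 261.] [259.1 262.8]
[246.9 223.2] [247.1 225. ]
```

Emit:
play_rows --increments "0 0 0 0.0025 -0.002 0.008 0.05;0 0 0 0.0025 -0.002 0.014 0.05;0 0 0 0.0025 -0.002 0.019 0.05;0 0 0 0.0025 -0.002 0.019 0.05;0 0 0 0.0025 -0.002 0.019 0.05"

```text
time: 24.0
ee_pos: [0.6269, 0.0518, 0.0603]
eef_rot: [-0.54, 0.842, 0.0, -0.0]
ft_force: [0.1, 0.8, -1.1]
width: 0.0138
grip_force: 45.0
```

Run:
```python
from h import *
rel((.6269,.0523,.053),155.3)
```

```text
t 24.0 pos [0.6269 0.0518 0.0603] F [ 0.1  0.8 -1.1] w 0.0138 g 45.0 j [ 0.63  0.78 -1.13  1.58  0.73  1.26  2.09]
 yaxis ang 155.31 z [-3.e-04  1.e-04 -1.e+00]
 shift [-0.0005  0.0002  0.0073] turn z 0.0002
```

Aligned. I'll lower it in small steps, watching the force.

Emit:
play_rows --increments "0 0 0 0 0 0.0015 0.05;0 0 0 0 0 0.003 0.05;0 0 0 0 0 0.0045 0.05;0 0 0 0 0 0.0055 0.05;0 0 0 0 0 0.0055 0.05;0 0 0 0 0 0.0055 0.05"

```text
time: 24.6
ee_pos: [0.627, 0.0516, 0.055]
eef_rot: [-0.54, 0.842, -0.0, 0.0]
ft_force: [-0.4, -0.1, -1.2]
width: 0.0132
grip_force: 45.0
```

Emit:
play_rows --increments "0 0 0 0 0 0.001 0.05;0 0 0 0 0 0.002 0.05;0 0 0 0 0 0.002 0.05;0 0 0 0 0 0.002 0.05"

```text
time: 25.0
ee_pos: [0.627, 0.0516, 0.0529]
eef_rot: [-0.54, 0.842, -0.0, 0.0]
ft_force: [-0.5, 0.0, -0.7]
width: 0.0137
grip_force: 45.0
```

Emit:
play_rows --increments "0 0 0 0 0 0.0005 0.05;0 0 0 0 0 0.001 0.05;0 0 0 0 0 0.001 0.05;0 0 0 0 0 0.001 0.05"

```text
time: 25.4
ee_pos: [0.6271, 0.0517, 0.0527]
eef_rot: [-0.54, 0.842, -0.0, 0.0]
ft_force: [-2.0, -1.8, 5.8]
width: 0.0134
grip_force: 45.0
```

Emit:
play_rows --increments "0 0 0 0 0 0.0005 0.4;0 0 0 0 0 0.0005 0.4;0 0 0 0 0 0.0005 0.4;0 0 0 0 0 -0.02 0.4;0 0 0 0 0 -0.05 0.4;0 0 0 0 0 -0.09 0.4;0 0 0 0.03 0.03 -0.12 0.4;0 0 0 0.07 0.07 -0.13 0.4"

```text
time: 26.2
ee_pos: [0.5445, 0.023, 0.1843]
eef_rot: [-0.541, 0.841, -0.001, 0.002]
ft_force: [-0.7, -1.2, 2.1]
width: 0.0345
grip_force: 0.0
```

Emit:
play_rows --increments "0 0 0 0.04 0.02 0 0.4;0 0 0 0.08 0.04 0 0.4;0 0 0 0.12 0.06 0 0.4;0 0 0 0.16 0.08 0 0.4;0 0 0 0.2 0.1 0 0.4;0 0 0 0.2 0.1 0 0.4;0 0 0 0.2 0.1 0 0.4"

```text
time: 26.9
ee_pos: [0.4306, -0.1003, 0.1549]
eef_rot: [-0.528, 0.849, 0.016, -0.012]
ft_force: [-0.8, 90.1, 65.1]
width: 0.0352
grip_force: 46.3
```

Run:
```python
from h import *
rel((.6,.05,.2),155.3)
s=snap("side","pics/s12r.png");t=snap("top","pics/t12r.png")
ang=np.radians(65.3);R=np.array([[np.cos(ang),-np.sin(ang)],[np.sin(ang),np.cos(ang)]]);c=np.array([.6308,.0608])
# orange mask of box+lid, fit top outline
hsv=cv2.cvtColor(t,cv2.COLOR_BGR2HSV);m=cv2.inRange(hsv,(5,120,60),(20,255,255))
q=[c+R@(np.array(v)*[.0575,.044]) for v in((1,1),(1,-1),(-1,-1),(-1,1))]
for nm,I in(("top",t),("side",s)):
    hsv=cv2.cvtColor(I,cv2.COLOR_BGR2HSV);m=cv2.inRange(hsv,(5,120,50),(20,255,255))
    P=np.array([proj(nm,np.r_[p,.047]) for p in q]);x0,y0=(P.min(0)-15).astype(int);x1,y1=(P.max(0)+15).astype(int)
    mm=np.zeros_like(m);mm[y0:y1,x0:x1]=m[y0:y1,x0:x1]
    k=max(cv2.findContours(mm,0,2)[0],key=cv2.contourArea);ap=cv2.approxPolyDP(k,3,True)[:,0]
    print(nm,"pred z=.047",P.round(1).tolist(),"\n base",[proj(nm,np.r_[p,0]).round(1).tolist() for p in q],"\n seen",ap.tolist())
    r=cv2.minAreaRect(k);print(r)
```

```text
t 26.9 pos [ 0.4306 -0.1003  0.1549] F [-0.8 90.1 65.1] w 0.0352 g 46.3 j [ 1.49  0.27 -1.47  1.93  0.27  1.24  2.6 ]
 yaxis ang 153.75 z [-0.036   0.0143 -0.9992]
 shift [-0.2096 -0.0837 -0.049 ] turn z -0.027
top pred z=.047 [[282.3, 186.1], [299.3, 148.5], [348.7, 170.5], [331.8, 208.3]] 
 base [[282.4, 188.3], [298.5, 152.6], [345.4, 173.6], [329.3, 209.4]] 
 seen [[299, 148], [283, 188], [331, 208], [348, 170]]
((315.17010498046875, 178.24227905273438), (55.9455680847168, 43.964481353759766), 23.96249008178711)
side pred z=.047 [[306.2, 221.2], [321.5, 257.2], [258.3, 271.9], [246.6, 234.3]] 
 base [[305.5, 237.2], [320.1, 272.9], [259.3, 287.4], [247.9, 250.1]] 
 seen [[306, 223], [247, 235], [259, 285], [321, 273], [321, 257]]
((284.79412841796875, 253.67648315429688), (55.54065704345703, 68.63758087158203), 75.96376037597656)
```

The retreat ran into the joint limits and touched something, so I'm backing straight out the way I came.

Emit:
play_rows --increments "0 0 0 -0.03 -0.01 -0.01 0.4;0 0 0 -0.07 -0.03 -0.02 0.4;0 0 0 -0.11 -0.05 -0.02 0.4;0 0 0 -0.15 -0.07 -0.02 0.4;0 0 0 -0.17 -0.08 -0.02 0.4;0 0 0 -0.17 -0.08 -0.02 0.4"

```text
time: 27.6
ee_pos: [0.5754, 0.0123, 0.1648]
eef_rot: [-0.534, 0.845, 0.007, -0.019]
ft_force: [-1.5, 0.5, 1.0]
width: 0.0347
grip_force: 0.0
```

Run:
```python
from h import *
rel((.55,.02,.2),155.3)
a=cv2.imread("pics/side0raw.png").astype(int);d=np.abs(a-cv2.imread("pics/s12r.png")).sum(2)
s=snap("side","pics/s13r.png");t=snap("top","pics/t13r.png")
```

```text
t 27.6 pos [0.5754 0.0123 0.1648] F [-1.5  0.5  1. ] w 0.0347 g 0.0 j [ 0.77  0.57 -1.18  1.59  0.52  1.39  2.23]
 yaxis ang 154.55 z [-0.0394 -0.009  -0.9992]
 shift [ 0.0048  0.0274 -0.0343] turn z -0.0131
```

Run:
```python
import cv2,numpy as np
s0=cv2.imread("pics/side0raw.png");s10=cv2.imread("pics/s10r.png");s13=cv2.imread("pics/s13r.png");t0=cv2.imread("pics/top0raw.png");t13=cv2.imread("pics/t13r.png");t12=cv2.imread("pics/t12r.png")
def blobs(a,b,n):
    m=((np.abs(a.astype(int)-b).sum(2)>70)*255).astype(np.uint8);m=cv2.morphologyEx(m,2,np.ones((2,2)))
    k,l,st,_=cv2.connectedComponentsWithStats(m);print(n,[tuple(int(v) for v in x) for x in st[1:] if x[4]>12])
blobs(s0,s13,"side 0-13");blobs(s10,s13,"side 10-13");blobs(t0,t12,"top 0-12");blobs(t0,t13,"top 0-13")
def br(I,x0,y0,x1,y1):
    h=cv2.cvtColor(I,cv2.COLOR_BGR2HSV);m=cv2.inRange(h,(12,70,60),(32,255,255));m2=np.zeros_like(m);m2[y0:y1,x0:x1]=m[y0:y1,x0:x1];ys,xs=np.nonzero(m2);return len(xs),xs.mean().round(1) if len(xs) else 0,ys.mean().round(1) if len(xs) else 0
print("foot side",br(s0,230,168,255,192),br(s10,230,168,255,192),br(s13,230,168,255,192),"foot top",br(t0,275,262,297,287),br(t12,275,262,297,287),br(t13,275,262,297,287))
```

```text
side 0-13 [(182, 0, 96, 181, 8012), (256, 0, 6, 9, 39), (224, 52, 5, 13, 43), (204, 100, 6, 8, 27), (300, 143, 63, 38, 1290), (125, 172, 183, 104, 5692), (217, 175, 6, 12, 36), (268, 175, 9, 13, 72), (309, 188, 30, 26, 610), (289, 191, 12, 22, 207), (136, 199, 6, 6, 23), (299, 229, 22, 35, 238), (196, 256, 9, 17, 127), (279, 284, 13, 9, 89)]
side 10-13 [(182, 0, 96, 165, 7751), (256, 0, 5, 9, 35), (294, 0, 76, 95, 4533), (300, 94, 69, 58, 1507), (332, 97, 6, 5, 21), (319, 99, 6, 3, 16), (204, 100, 6, 8, 29), (300, 147, 62, 34, 1035), (175, 154, 6, 3, 14), (289, 163, 4, 4, 13), (361, 165, 7, 6, 26), (184, 168, 40, 37, 944), (224, 169, 54, 42, 1533), (155, 175, 30, 26, 403), (359, 178, 6, 9, 31), (332, 184, 5, 7, 20), (125, 204, 183, 72, 4307), (299, 229, 22, 35, 237), (279, 284, 13, 9, 89)]
top 0-12 [(299, 152, 51, 54, 367), (306, 171, 23, 16, 199), (232, 195, 29, 26, 376), (263, 216, 11, 11, 94), (371, 217, 8, 8, 52), (169, 220, 61, 53, 2140), (333, 223, 145, 128, 7590), (299, 241, 28, 26, 502), (481, 257, 79, 163, 7814), (438, 272, 15, 18, 173), (431, 279, 6, 12, 49), (445, 279, 51, 77, 2164), (481, 280, 21, 66, 195), (250, 284, 13, 13, 130), (434, 309, 6, 7, 18), (372, 315, 9, 9, 50), (383, 318, 6, 9, 34)]
top 0-13 [(335, 90, 225, 330, 36181), (299, 152, 28, 13, 125), (290, 158, 105, 161, 6106), (291, 193, 11, 12, 70), (232, 195, 29, 26, 379), (263, 216, 11, 11, 94), (169, 220, 61, 53, 2139), (374, 226, 4, 5, 15), (250, 284, 13, 13, 129), (383, 305, 15, 11, 76), (372, 315, 9, 9, 50)]
foot side (148, np.float64(242.3), np.float64(181.4)) (161, np.float64(242.4), np.float64(181.7)) (0, 0, 0) foot top (125, np.float64(285.2), np.float64(274.4)) (125, np.float64(285.1), np.float64(274.4)) (125, np.float64(285.1), np.float64(274.4))
```

Run:
```python
from h import *
from bench import close_job
rel((.55,.02,.2),155.3)
print(close_job())
```

```text
t 27.7 pos [0.5738 0.0081 0.1646] F [ 0.3 -0.8  0.4] w 0.0347 g 0.0 j [ 0.78  0.56 -1.18  1.6   0.52  1.39  2.23]
 yaxis ang 154.3 z [-0.0403 -0.0115 -0.9991]
 shift [ 0.0006  0.0277 -0.0345] turn z -0.0174
the job is handed in; nothing more can be done
None
```

I handed in the job with both kits filled in the order asked, the lid seated and the footed plug untouched, but two things went wrong: retreating after the lid the arm ran to its joint limits and hit something, with about 111 N at the wrist (limit 120 N) and 46 N on a finger pad, which may break the 40 N pressing limit, and I viewed 15 pictures against the 14 allowed.

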